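Load the reagent tray and refit its sliding lid

TASK

Load the reagent tray: lift the amber lid over the tray's end lip and slide it out of its grooves, then press every reagent cartridge lying on the worktop fully home into a recess of its own, coloured cap up and flush with the grey bed. Finally slide the lid back in under the rails, pull rib at the lip end, until it drops flat behind the lip; leave the meter, beaker, bottle and vial where they stand.

Things in the scene. Friction and masses are not known exactly. Their poses are not given: they have to be found in the camera images.
- tray: Fixed white reagent tray, 164 x 118 x 51 mm. Origin: centre of its underside, on the worktop; z up, x along its length. -x end: open, with only a low lip; +x end: full wall. Heights above the worktop: grey bed 30, lid shelf along both sides 33, lip top 37, underside of the two side rails 46, top of rails and +x wall 51 mm. Side rails' inner edges at y = +-47 mm. Four recesses in the bed.
- lip (a point): Middle of the top of the tray's end lip (tray x = -79, z = 37 mm). The shut lid lies behind it with about 2 mm play. Kept level, the lid must rise over 4 and under 8 mm from its shelf (over the lip, under the rails); then it slides out towards the tray's -x; clear of the tray after 155 mm. Back the same way. Grooves 13 mm high, 108 mm wide; cheeks at the mouth (to x = -91 mm) flare 2 mm a side.
- lid: Loose amber see-through lid, plate 146 (x) x 104 (y) x 5 mm, 0.12 kg. Origin: centre of its underside; x along its length, parallel to the tray's x when at home. Home: origin on the tray's axis, 33 mm above the tray's origin, flat on the shelf. The pull rib stands on top, 45 mm from the centre towards -x, and belongs at the tray's lip end.
- lid_pull (a point): Middle of the lid's dark brown pull rib, 17 mm above the lid's underside. The rib is 12 mm thick along the lid's x, 40 mm long along y, and rises from 5 to 29 mm above the lid's underside; pinch it from above across its 12 mm.
- recess_0 (a point): Centre of the floor of a recess, 22 mm below the grey bed, 8 mm above the worktop; axes as the tray's. Recess at tray x = -28, y = -23 mm; 27 mm along the tray's x, 37 mm along its y, with 16 mm wide finger slots. A leaf spring at its outer y end leans in 5 mm: a cartridge let go in it stops 5 to 15 mm proud and must be pressed down with 3 to 8 N; then it stays.
- recess_1 (a point): Centre of the floor of a recess, 22 mm below the grey bed, 8 mm above the worktop; axes as the tray's. Recess at tray x = -28, y = +23 mm; 27 mm along the tray's x, 37 mm along its y, with 16 mm wide finger slots. A leaf spring at its outer y end leans in 5 mm: a cartridge let go in it stops 5 to 15 mm proud and must be pressed down with 3 to 8 N; then it stays.
- recess_2 (a point): Centre of the floor of a recess, 22 mm below the grey bed, 8 mm above the worktop; axes as the tray's. Recess at tray x = +28, y = -23 mm; 27 mm along the tray's x, 37 mm along its y, with 16 mm wide finger slots. A leaf spring at its outer y end leans in 5 mm: a cartridge let go in it stops 5 to 15 mm proud and must be pressed down with 3 to 8 N; then it stays.
- recess_3 (a point): Centre of the floor of a recess, 22 mm below the grey bed, 8 mm above the worktop; axes as the tray's. Recess at tray x = +28, y = +23 mm; 27 mm along the tray's x, 37 mm along its y, with 16 mm wide finger slots. A leaf spring at its outer y end leans in 5 mm: a cartridge let go in it stops 5 to 15 mm proud and must be pressed down with 3 to 8 N; then it stays.
- cartridge_0: Loose sealed reagent cartridge, white with a blue cap on top: 24 (x) x 34 (y) x 22 (z) mm, 45 g, the lowest 3 mm stepped in by 1.5 mm as a lead. Origin: centre of its underside; z up through the cap. Fits any recess, its x along the tray's x either way round; seated, its top is level with the grey bed (origin at the recess point). May be absent.
- cartridge_1: Loose sealed reagent cartridge, white with a green cap on top: 24 (x) x 34 (y) x 22 (z) mm, 45 g, the lowest 3 mm stepped in by 1.5 mm as a lead. Origin: centre of its underside; z up through the cap. Fits any recess, its x along the tray's x either way round; seated, its top is level with the grey bed (origin at the recess point). May be absent.
- cartridge_2: Loose sealed reagent cartridge, white with an orange cap on top: 24 (x) x 34 (y) x 22 (z) mm, 45 g, the lowest 3 mm stepped in by 1.5 mm as a lead. Origin: centre of its underside; z up through the cap. Fits any recess, its x along the tray's x either way round; seated, its top is level with the grey bed (origin at the recess point). May be absent.
- cartridge_3: Loose sealed reagent cartridge, white with a yellow cap on top: 24 (x) x 34 (y) x 22 (z) mm, 45 g, the lowest 3 mm stepped in by 1.5 mm as a lead. Origin: centre of its underside; z up through the cap. Fits any recess, its x along the tray's x either way round; seated, its top is level with the grey bed (origin at the recess point). May be absent.
- meter: Hand meter, 58 x 128 x 30 mm, lying beyond the cartridges; not to be disturbed. Origin: centre of its underside.
- beaker: Small glass beaker, 45 x 49 x 58 mm; not to be disturbed. Origin: centre of its underside.
- amber_bottle: Amber reagent bottle with red cap, 58 mm across, 125 mm tall, to the left of the tray; not to be disturbed. Origin: centre of its underside.
- vial: Glass vial with blue cap, 22 mm across, 50 mm tall, near the amber bottle; not to be disturbed. Origin: centre of its underside.
Things that resemble listed ones, but are neither listed nor needed, are in the scene too. There is more than one size of the tray; the one meant has the size given above.

How it is judged:
On the way, in this order (a step that is already met when the one before it is completed fails the run):
1. the lid has been slid out of the tray's open end, quite clear of it (x of lid in the frame of tray below -0.152 m), for 0.2 s.
2. every cartridge sits fully home in a recess, flush with the bed (((horizontal distance between cartridge_0 and recess_0 below 0.004 m and z of cartridge_0 in the frame of recess_0 below 0.002 m) or (horizontal distance between cartridge_0 and recess_1 below 0.004 m and z of cartridge_0 in the frame of recess_1 below 0.002 m) or (horizontal distance between cartridge_0 and recess_2 below 0.004 m and z of cartridge_0 in the frame of recess_2 below 0.002 m) or (horizontal distance between cartridge_0 and recess_3 below 0.004 m and z of cartridge_0 in the frame of recess_3 below 0.002 m)) and angle between each of cartridge_0, cartridge_1, cartridge_2, cartridge_3's own z axis and vertical below 0.09 rad and ((horizontal distance between cartridge_1 and recess_0 below 0.004 m and z of cartridge_1 in the frame of recess_0 below 0.002 m) or (horizontal distance between cartridge_1 and recess_1 below 0.004 m and z of cartridge_1 in the frame of recess_1 below 0.002 m) or (horizontal distance between cartridge_1 and recess_2 below 0.004 m and z of cartridge_1 in the frame of recess_2 below 0.002 m) or (horizontal distance between cartridge_1 and recess_3 below 0.004 m and z of cartridge_1 in the frame of recess_3 below 0.002 m)) and ((horizontal distance between cartridge_2 and recess_0 below 0.004 m and z of cartridge_2 in the frame of recess_0 below 0.002 m) or (horizontal distance between cartridge_2 and recess_1 below 0.004 m and z of cartridge_2 in the frame of recess_1 below 0.002 m) or (horizontal distance between cartridge_2 and recess_2 below 0.004 m and z of cartridge_2 in the frame of recess_2 below 0.002 m) or (horizontal distance between cartridge_2 and recess_3 below 0.004 m and z of cartridge_2 in the frame of recess_3 below 0.002 m)) and ((horizontal distance between cartridge_3 and recess_0 below 0.004 m and z of cartridge_3 in the frame of recess_0 below 0.002 m) or (horizontal distance between cartridge_3 and recess_1 below 0.004 m and z of cartridge_3 in the frame of recess_1 below 0.002 m) or (horizontal distance between cartridge_3 and recess_2 below 0.004 m and z of cartridge_3 in the frame of recess_2 below 0.002 m) or (horizontal distance between cartridge_3 and recess_3 below 0.004 m and z of cartridge_3 in the frame of recess_3 below 0.002 m))), for 0.3 s.
3. the lid is back under the rails and lies flat behind the lip (x of lid in the frame of tray between -0.004 and 0.004 m and y of lid in the frame of tray between -0.005 and 0.005 m and z of lid in the frame of tray below 0.0345 m and angle between lid's own z axis and vertical below 0.02 rad and x of lid_pull in the frame of tray below 0 m), for 0.3 s.
At the end, for the whole second after the job is handed in: Every cartridge present is in a recess, cap up (tilt under 0.09 rad), within 4 mm of the recess centre and less than 2 mm proud of the bed; the lid is home: within 4 mm along and 5 mm across the tray, less than 1.5 mm above its shelf, flat (under 0.02 rad), rib at the lip end, at rest (all of step 2 and all of step 3 and linear speed of lid below 0.02 m/s); the robot touches nothing.
It fails at once if the hand meter is shifted by more than 3 cm or tipped over (distance of meter from where it was at the start of the episode above 0.03 m or angle between meter's own z axis and vertical above 0.5 rad).
It fails at once if the beaker is shifted by more than 3 cm or tipped over (distance of beaker from where it was at the start of the episode above 0.03 m or angle between beaker's own z axis and vertical above 0.5 rad).
It fails at once if the amber bottle is shifted by more than 3 cm or tipped over (distance of amber_bottle from where it was at the start of the episode above 0.03 m or angle between amber_bottle's own z axis and vertical above 0.5 rad).
It fails at once if the vial is shifted by more than 3 cm or tipped over (distance of vial from where it was at the start of the episode above 0.03 m or angle between vial's own z axis and vertical above 0.5 rad).
Of cartridge_0, cartridge_1, cartridge_2, cartridge_3 only 2 to 4 are there at a start; the rules pass over those that are not, and their reading is None.
At some moment in a run one of cartridge_0, cartridge_1, cartridge_2, cartridge_3 may be knocked a few centimetres aside while the robot is not near it.
Once in a run the grip may slacken for a moment while it holds something.
It also fails if it takes over 210 s, if anything falls off the work surface, if the arm or the gripper's body presses on something with over 40 N, if the wrist force passes 120 N, or if a joint passes its speed limit or range.

ROBOT

A 7-joint arm with a two-finger parallel gripper is mounted at the origin on a cart in front of the work surface, level with it; the furniture and walls round the work are solid. World frame = base frame: x ahead of the robot, y to its left, z up, the work surface at z = 0. Lengths are in m, angles in rad, forces in N, time in s.
With the tool pointing down it reaches from about 0.4 to 0.85 m from the base axis. Payload 10.4 kg.
Tool frame: the origin (TCP) lies at the very end of the fingers, on their centre line; the grasp point (between the pads) lies 19 mm behind it; z points along the fingers, y is the line along which they close (so a half turn about z gives the same grasp; the last joint's range is limited). The gripper opens to 87 mm and grips with 3 to 60 N. Pads are 19 mm wide; open, the fingers measure 117 mm over their backs; the gripper's body (75 mm by 190 mm) begins 51 mm behind the grasp point.
Start: joints at [1.303, 0.332, -0.065, 1.46, 0.022, 1.35, -0.088], TCP at [0.151, -0.606, 0.223] pointing down, gripper open.
Joint ranges: [-2.6, 2.6], [-0.5, 2.12], [-1.47, 1.34], [0.16, 2.42], [-1.27, 4.41], [0.06, 2.06], [-2.6, 2.6]. Speed limits (rad/s): [2.22, 2.22, 2.79, 2.79, 3.14, 3.14, 3.14].

INTERFACE

Orientations are given as a unit quaternion [x, y, z, w].
In Python, from bench import * gives the robot as it stands.
- The arm moves only by the tool step_arm, never from a script. Its arguments are lists of equal length, an entry for each row: "delta_pos": the shift along the world's x, y, z in units of 25 mm (1.0 is 25 mm), a list of three; "turn": the turn about the world's z in units of 0.12 rad (1.0 is 0.12 rad). In form: {"delta_pos": [[tx, ty, tz], ...], "turn": [turn, ...]}. A call has 1 to 12 rows; each row shifts and turns the commanded pose from where the row before left it; what a row does not reach is not made up. A row lasts 1/10 s, in which the tool goes at most 50 mm and 8.59 degrees, less where a joint would pass 70% of its speed; a pose out of reach is approached as far as the arm can. A call with a number of a shift or a turn outside -1 to 1 is refused whole. A call with a gripper value outside its range is refused whole. "grip" is the closure, from 0 (fully open) to 1 (shut), set as the call begins (left out, the last holds). The fingers move at their own pace and stop on an object; "newtons" is the grip in N (left out, the last holds). Time passes only in rows, so rows that do not move let the fingers close. It gives the time, the measured TCP pose, the force, the opening and the grip force at its end, in the units of the state.
- read_state(): the state, without advancing time (a new reading comes with each control period).
- camera(name): name is "scene" or "top"; returns a dict with "image" (384x512x3 uint8, red, green, blue), "z_map" (384x512 float32, m along the optical axis (not along the pixel's ray), 0 where there is no reading), "mtx" (3x3 intrinsics, pixels), "dist" ([k1, k2, p1, p2, k3] as OpenCV has them; the pictures are not rectified), "view" (4x4, takes a point from world to camera coordinates). Camera axes: x right, y up, looking along -z (the intrinsics and any distortion apply to the point x, -y, -z); pixel columns grow to the right and rows downward; lengths in m; the calibration is good to about 2 mm. A picture is of the moment at which its call begins.
- close_job(): hands the job in; it is judged then, once.
The state is a dict: "time": time; "joint_positions": joint angles; "joint_vel": joint speeds; "joint_torque": joint torques, N m; "ee_pos": TCP position; "eef_rot": TCP orientation; "ft_force": force on the tool from outside, world axes, zero at the start; "torque": the same for the moment, N m; "width": finger opening in m; "grip_force": force on a finger pad.
Only numpy, scipy, OpenCV 4.12 (cv2) and the standard library are available. Lean on these libraries where they do the work, as an engineer would, in place of code of your own. Each camera call takes 0.05 s, during which the arm holds its last target. There are 200 camera calls.

## Working session

There is one attempt and no reset: what is moved stays moved. The work goes in short steps, Python scripts to look and compute and a tool call to move; the robot and the scene stay as the last step left them, time stands still between calls to the robot, and variables do not carry over. Pictures are saved under pics/ and viewed, at most 14 in all, crops included, and the job is handed in when it is done.

Besides the shell and the picture viewer there is one more tool, called by a JSON object that holds its "fn" and its "kwargs", one argument or row to a line. step_arm: Moves the arm, as the interface text tells. Shifts and turns lie within -1 to 1; 1 stands for 25 mm of shift or 0.12 rad of turn. Its arguments: {"type":"object","properties":{"delta_pos":{"type":"array"},"turn":{"type":"array"},"grip":{"type":"number"},"newtons":{"type":"number"}},"required":["delta_pos","turn"]}

```bash
mkdir -p pics; ls
cat > h.py <<'E'
from bench import *
import numpy as np, cv2
def cloud(c):
    "world xyz per pixel (nan where no depth)"
    z=c["z_map"].astype(float); h,w=z.shape
    uv=np.stack(np.meshgrid(np.arange(w),np.arange(h)),-1).reshape(-1,1,2).astype(np.float64)
    n=cv2.undistortPoints(uv,np.array(c["mtx"]),np.array(c["dist"])).reshape(h,w,2)
    z=np.where(z>0,z,np.nan)
    p=np.stack([n[...,0]*z,-n[...,1]*z,-z,np.ones_like(z)],-1)
    return (p@np.linalg.inv(np.array(c["view"])).T)[...,:3]
def save(im,name): cv2.imwrite("pics/"+name,cv2.cvtColor(np.ascontiguousarray(im),cv2.COLOR_RGB2BGR))
E
python3 - <<'E'
from h import *
s=read_state(); print(s)
for n in("scene","top"):
    c=camera(n); save(cv2.resize(c["image"],(800,600)),n+"0.png"); np.savez(n+"0.npz",im=c["image"],p=cloud(c)); print(n,np.linalg.inv(c["view"])[:3].round(3).tolist())
E
```

```text
pics
{'time': 0.0, 'joint_positions': array([ 1.30343973,  0.33287722, -0.06471136,  1.46093183,  0.02161778,
        1.34994953, -0.08847631]), 'joint_vel': array([ 0.00189165,  0.00035873, -0.00137477,  0.0005583 , -0.00070067,
        0.00167392,  0.00068231]), 'joint_torque': array([ 1.47778819e-04, -6.23255754e+01,  2.46335648e-02, -3.89891589e+01,
       -6.15040166e-02,  3.98634619e-02,  1.65553897e-04]), 'ee_pos': array([ 0.15134646, -0.60598492,  0.22175519]), 'eef_rot': array([ 9.92517239e-01,  1.22102373e-01, -1.31022252e-04, -7.23046736e-04]), 'ft_force': array([-0.0074245 , -0.37525994,  0.00350582]), 'torque': array([0.01164711, 0.03102042, 0.03853493]), 'grip_force': 0.0, 'width': 0.0872686876405183}
scene [[-0.476, 0.642, -0.601, -0.388], [-0.879, -0.362, 0.31, 0.726], [-0.019, 0.676, 0.737, 1.193]]
top [[-0.03, 0.98, -0.194, 0.332], [-1.0, -0.03, 0.003, 0.251], [-0.003, 0.194, 0.981, 1.098]]
```

View pics/top0.png

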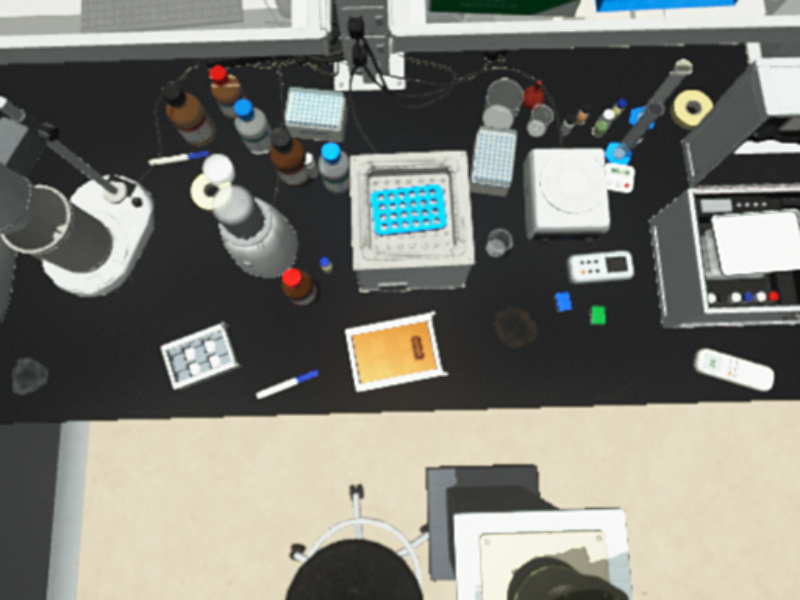

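View pics/scene0.png

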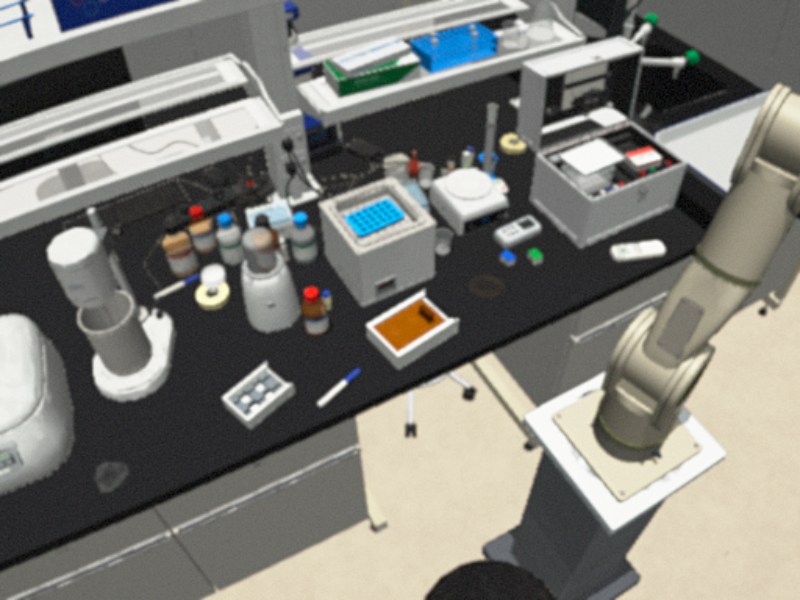

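Top view (800x600): the tray with its lid is at (395,352) and its rib at (418,348), so the lip end faces right (world -y). The blue cartridge is at (563,301) and the green at (598,315), with no orange or yellow in sight. The meter is at (601,267), the bottle at (298,285) and the vial at (326,265). The scene view agrees.

Run:
```python
from h import *
for n in("top","scene"):
    d=np.load(n+"0.npz"); im=d["im"].astype(int); p=d["p"]; R,G,B=im[...,0],im[...,1],im[...,2]
    hsv=cv2.cvtColor(d["im"],cv2.COLOR_RGB2HSV).astype(int); H,S,V=[hsv[...,i] for i in range(3)]
    def rep(nm,m):
        q=p[m&np.isfinite(p).all(-1)]
        if len(q)<3: print(n,nm,len(q));return
        r=cv2.minAreaRect((q[:,:2]*1000).astype(np.float32))
        print(n,nm,len(q),"med",np.median(q,0).round(4),"rect",np.round(r[0],1),np.round(r[1],1),round(r[2],1))
    x,y,z=p[...,0],p[...,1],p[...,2]
    tb=(z>-0.005)&(z<0.005)&(x>0.3)&(x<0.6); rep("table",tb)
    work=(x>.3)&(x<.9)
    seed=work&(H>10)&(H<25)&(S>150)&(V>120)&(z>.01)&(z<.06)&(y>0.05)&(y<.35)
    rep("amber",seed)
    c0=np.nanmedian(p[seed],0)[:2]
    near=(np.hypot(x-c0[0],y-c0[1])<.13)
    for lo,hi in((.02,.035),(.035,.043),(.043,.06)): rep(f"white{lo}",near&(S<60)&(V>140)&(z>lo)&(z<hi))
    rep("tray",near&(z>.02)&(z<.065))
    rep("rib",near&(V<130)&(z>.045)&(z<.09))
    rep("rim",near&(S<60)&(z>.045))
    for nm,lo,hi in(("green",50,80),("blue",100,118)):
        m=work&(H>lo)&(H<hi)&(S>120)&(z>.008)&(z<.04)&(y<0)&(x<.56); rep(nm,m)
        if m.any():
            c=np.nanmedian(p[m],0)[:2]; rep(nm+"all",(np.hypot(x-c[0],y-c[1])<.04)&(z>.006)&(z<.04))
d=np.load("top0.npz");im=d["im"]
a=cv2.resize(im[185:260,200:300],(800,600),interpolation=cv2.INTER_NEAREST);save(a,"crop_tray.png")
a=cv2.resize(im[150:225,310:410],(800,600),interpolation=cv2.INTER_NEAREST);save(a,"crop_cart.png")
for (u,v) in((385,171),(319,157),(330,208),(470,237),(191,183),(208,170)): print(u,v,d["p"][v,u].round(3))
```

```text
top table 32878 med [ 0.4572  0.3462 -0.0011] rect [470.  251.9] [1593.8  260. ] 90.0
top amber 859 med [0.4696 0.247  0.0368] rect [453.7 262.4] [ 88.8 141.9] 9.9
top white0.02 78 med [0.437  0.2024 0.0318] rect [489.2 263.3] [192.7 162.3] 8.9
top white0.035 76 med [0.4404 0.1916 0.037 ] rect [452.1 256.7] [116.1 164.6] 9.4
top white0.043 555 med [0.4306 0.2782 0.0496] rect [452.6 260.5] [118.3 170.5] 9.3
top tray 2409 med [0.455  0.2621 0.0378] rect [485. 262.] [196.2 179.9] 4.6
top rib 164 med [0.5791 0.2376 0.0654] rect [525.3 261.2] [133.9 144.8] 76.5
top rim 1478 med [0.5784 0.2571 0.0878] rect [495.7 259.4] [203.7 186.4] 9.1
top green 97 med [ 0.5159 -0.1375  0.0206] rect [ 515.3 -137.4] [24.4 35.3] 82.9
top greenall 112 med [ 0.5143 -0.1354  0.0201] rect [ 515.1 -137.1] [26.9 34.7] 86.3
top blue 94 med [ 0.5433 -0.0714  0.0203] rect [544.  -72.3] [32.9 24.4] 7.0
top blueall 105 med [ 0.5433 -0.0709  0.0202] rect [544.3 -72.1] [33.5 25.1] 8.1
scene table 21528 med [4.449e-01 5.328e-01 2.000e-04] rect [468.4  97.4] [ 265.  2297.6] 0.1
scene amber 605 med [0.4567 0.2716 0.0385] 
[... 339 characters left out ...]
487.5 266.1] [199.2 176.2] 10.3
scene rib 163 med [0.575  0.2554 0.06  ] rect [527.2 237. ] [174.8  73.1] 34.4
scene rim 994 med [0.5768 0.2758 0.0781] rect [487.7 266.7] [199.9 175.1] 10.3
scene green 54 med [ 0.5109 -0.1394  0.0243] rect [ 494.2 -390. ] [530.3 116.1] 76.0
scene greenall 73 med [ 0.5133 -0.1326  0.0202] rect [ 519.3 -140.3] [64.7 47.1] 80.1
scene blue 44 med [ 0.5413 -0.0739  0.0229] rect [ 498.6 -352.2] [593.7  70.8] 77.2
scene blueall 66 med [ 0.5413 -0.0693  0.0208] rect [549.5 -71.6] [51.2 29.7] 0.8
385 171 [ 0.609 -0.154  0.025]
319 157 [0.668 0.043 0.002]
330 208 [0.502 0.02  0.004]
470 237 [ 0.399 -0.393  0.015]
191 183 [0.573 0.434 0.093]
208 170 [0.623 0.391 0.049]
```

View pics/crop_cart.png

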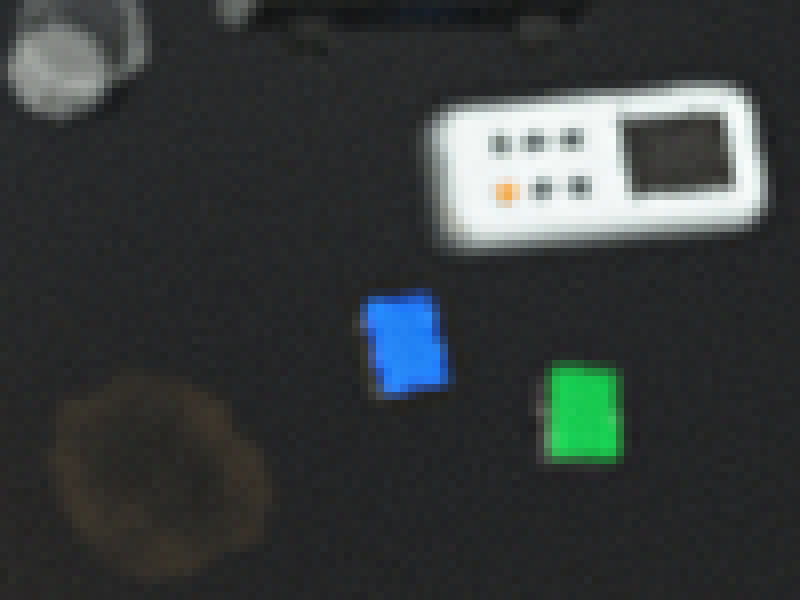

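View pics/crop_tray.png

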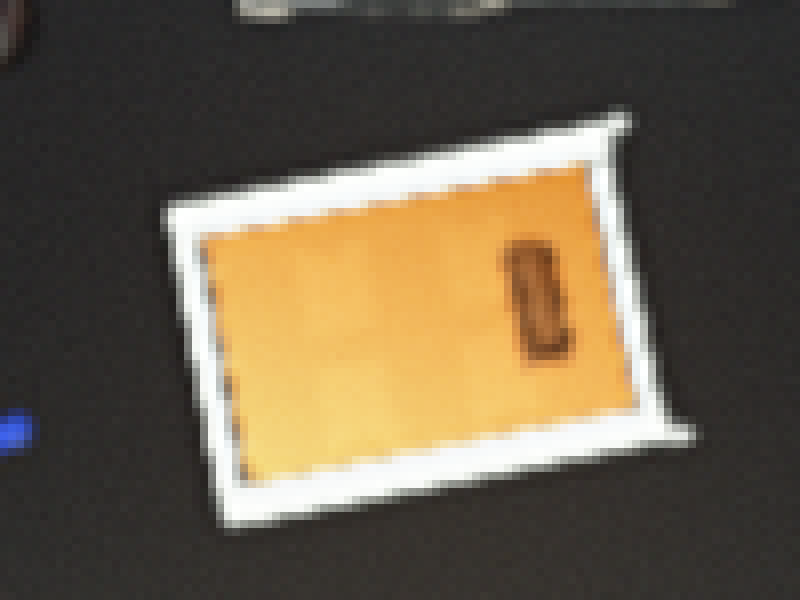

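The crops show the tray rim with the lip and flared cheeks on the right, the rib at (540,300) in the crop, and blue at (405,345) and green at (583,412), both upright and roughly aligned with the tray. The ring lower left is flat, so it's only a stain. Next I'll fit the poses to the image masks.

```bash
cat >> h.py <<'E'
from scipy.optimize import minimize
from scipy.spatial import ConvexHull
def proj(c,P):
    q=np.c_[P,np.ones(len(P))]@np.array(c["view"]).T
    q=q[:,:3]*[1,-1,-1]
    return cv2.projectPoints(q,np.zeros(3),np.zeros(3),np.array(c["mtx"]),np.array(c["dist"]))[0].reshape(-1,2)
def place(pose,P):
    x,y,a=pose; R=np.array([[np.cos(a),-np.sin(a)],[np.sin(a),np.cos(a)]])
    P=np.asarray(P,float); return np.c_[P[:,:2]@R.T+[x,y],P[:,2]]
def box(x0,x1,y0,y1,z0,z1): return np.array([[x,y,z] for x in(x0,x1) for y in(y0,y1) for z in(z0,z1)])/1000
def cover(poly,shape,k=8):
    m=np.zeros((shape[0],shape[1]),np.uint8)
    big=np.zeros((shape[0]*k,shape[1]*k),np.uint8)
    cv2.fillPoly(big,[np.round((poly+.5)*k*16-8).astype(np.int32)],255,shift=4)
    return cv2.resize(big,(shape[1],shape[0]),interpolation=cv2.INTER_AREA)/255.
def fit(c,B,soft,pose0,weight=None,pad=12):
    "fit (x,y,yaw) of box B so that its silhouette matches soft (0..1 image)"
    q0=proj(c,place(pose0,B)); u0,v0=np.floor(q0.min(0)-pad).astype(int); u1,v1=np.ceil(q0.max(0)+pad).astype(int)
    S=soft[v0:v1,u0:u1]; W=1 if weight is None else weight[v0:v1,u0:u1]
    def cost(d):
        q=proj(c,place(np.array(pose0)+np.array(d)*[.001,.001,.01],B))-[u0,v0]
        h=q[ConvexHull(q).vertices]
        return (W*(cover(h,S.shape)-S)**2).sum()
    r=minimize(cost,[0,0,0],method="Nelder-Mead",options=dict(initial_simplex=[[0,0,0],[4,0,0],[0,4,0],[0,0,4]],xatol=.02,fatol=1e-3))
    return np.array(pose0)+r.x*[.001,.001,.01], r.fun
def tray_fit(c,pose0=(.452,.264,1.733)):
    im=c["image"].astype(float); soft=np.clip((im.max(-1)-50)/(225-50),0,1)
    p=proj(c,place(pose0,[[0,0,.051],[-.05,0,.051]]))
    v,u=np.mgrid[:im.shape[0],:im.shape[1]]; ax=(p[1]-p[0])/.05
    t=((u-p[0,0])*ax[0]+(v-p[0,1])*ax[1])/(ax@ax)  # toward lip, m
    return fit(c,box(-82,82,-59,59,0,51),soft,pose0,(t<.065).astype(float))
def cart_fit(c,pose0,z0=0,colour="B"):
    im=c["image"].astype(float); s=im.max(-1); s=np.clip((s-45)/(s_top(im,c,pose0,z0)-45),0,1)
    return fit(c,box(-12,12,-17,17,z0,z0+22),s,pose0,pad=6)
def s_top(im,c,pose,z0):
    u,v=proj(c,place(pose,[[0,0,(z0+22)/1000]]))[0].round().astype(int); return im[v-2:v+3,u-2:u+3].max(-1).mean()
E
python3 - <<'E'
from h import *
for n in("top","scene"):
    c=camera(n)
    print(n,"tray",*[np.round(v,4) for v in tray_fit(c)])
    im=c["image"].astype(float)
    for nm,p0 in(("blue",(.544,-.072,1.70)),("green",(.5152,-.1372,1.47))):
        r=cart_fit(c,p0); print(n,nm,np.round(r[0],4),round(r[1],2))
    # rib: dark pixels in amber, intersect with plane z=.060
    t=np.array([.452,.264,1.733]); q=proj(c,place(t,box(-63,-27,-30,30,40,40))).astype(int)
    u0,v0=q.min(0);u1,v1=q.max(0); V=im[v0:v1,u0:u1].max(-1); m=V<150; vv,uu=np.nonzero(m)
    P=cloud(c)[v0:v1,u0:u1][m]; print("rib n",m.sum(),"px",uu.mean()+u0,vv.mean()+v0,np.nanmedian(P,0).round(4), "model px",proj(c,place(t,[[-.045,0,.062]]))[0])
E
```

```text
top tray [0.4532 0.2642 1.735 ] 24.8062
top blue [ 0.5467 -0.0754  1.7422] 8.16
top green [ 0.5171 -0.1409  1.5027] 11.17
rib n 40 px 266.9 222.275 [0.4606 0.2175 0.0579] model px [266.42822472 221.45658481]
scene tray [0.458  0.2567 1.7397] 646.1934
scene blue [ 0.5508 -0.0765  1.6571] 31.44
scene green [ 0.5203 -0.1412  1.4977] 12.57
rib n 97 px 273.0412371134021 200.2164948453608 [0.4584 0.2215 0.0487] model px [272.35378751 198.14282813]
```

{"fn": "step_arm", "kwargs": {
  "delta_pos": [
    [0.66,0.95,0],
    [0.66,0.95,0],
    [0.66,0.95,0],
    [0.66,0.95,0],
    [0.66,0.95,0],
    [0.66,0.95,0],
    [0.66,0.95,0],
    [0.66,0.95,0],
    [0.66,0.95,0],
    [0.66,0.95,0],
    [0.66,0.95,0],
    [0.66,0.95,0]
  ],
  "turn": [0,0,0,0,0,0,0,0,0,0,0,0],
  "grip": 0.2,
  "newtons": 40
}}

```text
time: 1.4
ee_pos: [0.35, -0.3203, 0.2226]
eef_rot: [0.993, 0.122, -0.0, 0.0]
ft_force: [0.5, -0.1, -0.8]
width: 0.0696
grip_force: 0.0
```

{"fn": "step_arm", "kwargs": {
  "delta_pos": [
    [0.2,1,0],
    [0.2,1,0],
    [0.2,1,0],
    [0.2,1,0],
    [0.2,1,0],
    [0.2,1,0],
    [0.2,1,0],
    [0.2,1,0],
    [0.2,1,0],
    [0.2,1,0],
    [0.2,1,0],
    [0.2,1,0]
  ],
  "turn": [0,0,0,0,0,0,0,0,0,0,-0.3,-0.37]
}}

```text
time: 2.6
ee_pos: [0.4095, -0.0203, 0.2226]
eef_rot: [0.997, 0.081, 0.0, 0.0]
ft_force: [1.3, -1.0, 0.7]
width: 0.0698
grip_force: 0.0
```

{"fn": "step_arm", "kwargs": {
  "delta_pos": [
    [0.2,1,0],
    [0.2,1,0],
    [0.2,1,0],
    [0.2,1,0],
    [0.2,1,0],
    [0.2,1,0],
    [0.2,1,0],
    [0.2,1,0],
    [0.2,1,0],
    [0.2,0.6,0],
    [0,0,-1],
    [0,0,-1]
  ],
  "turn": [0,0,0,0,0,0,0,0,0,0,0,0]
}}

```text
time: 3.8
ee_pos: [0.4597, 0.2194, 0.1721]
eef_rot: [0.997, 0.083, 0.0, -0.0]
ft_force: [0.1, 0.7, -0.1]
width: 0.0693
grip_force: 0.0
```

{"fn": "step_arm", "kwargs": {
  "delta_pos": [
    [0.04,0.02,-1],
    [0,0,-1],
    [0,0,-1],
    [0,0,-1],
    [0,0,-0.8],
    [0,0,-0.4],
    [0,0,0],
    [0,0,0]
  ],
  "turn": [0,0,0,0,0,0,0,0]
}}

```text
time: 4.6
ee_pos: [0.4608, 0.2194, 0.0433]
eef_rot: [0.997, 0.082, 0.0, -0.0]
ft_force: [0.3, 0.2, -0.2]
width: 0.0696
grip_force: 0.0
```

{"fn": "step_arm", "kwargs": {
  "delta_pos": [
    [0,0,0],
    [0,0,0],
    [0,0,0],
    [0,0,0],
    [0,0,0],
    [0,0,0],
    [0,0,0],
    [0,0,0]
  ],
  "turn": [0,0,0,0,0,0,0,0],
  "grip": 1,
  "newtons": 40
}}

```text
time: 5.4
ee_pos: [0.4605, 0.2192, 0.0426]
eef_rot: [0.997, 0.082, -0.0, 0.0]
ft_force: [0.6, 0.2, -0.3]
width: 0.0133
grip_force: 0.0
```

{"fn": "step_arm", "kwargs": {
  "delta_pos": [
    [0,0,0],
    [0,0,0],
    [0,0,0],
    [0,0,0]
  ],
  "turn": [0,0,0,0]
}}

```text
time: 5.8
ee_pos: [0.4605, 0.2191, 0.0426]
eef_rot: [0.997, 0.082, -0.0, 0.0]
ft_force: [-0.1, 0.1, -0.4]
width: 0.0119
grip_force: 40.0
```

{"fn": "step_arm", "kwargs": {
  "delta_pos": [
    [0,0,0.12],
    [0,0,0.12],
    [0,0,0],
    [0,0,0],
    [0,0,0]
  ],
  "turn": [0,0,0,0,0]
}}

```text
time: 6.3
ee_pos: [0.4605, 0.2191, 0.0486]
eef_rot: [0.997, 0.082, 0.0, 0.0]
ft_force: [0.1, 0.1, -0.9]
width: 0.0117
grip_force: 40.0
```

{"fn": "step_arm", "kwargs": {
  "delta_pos": [
    [0.03,-0.2,0],
    [0.065,-0.395,0],
    [0.065,-0.395,0],
    [0.065,-0.395,0],
    [0.065,-0.395,0]
  ],
  "turn": [0,0,0,0,0]
}}

```text
time: 6.8
ee_pos: [0.468, 0.1733, 0.0485]
eef_rot: [0.997, 0.082, -0.0, 0.0]
ft_force: [-0.3, 0.3, -0.7]
width: 0.0113
grip_force: 40.0
```

{"fn": "step_arm", "kwargs": {
  "delta_pos": [
    [0.065,-0.395,0],
    [0.065,-0.395,0],
    [0.065,-0.395,0],
    [0.065,-0.395,0],
    [0.065,-0.395,0],
    [0.065,-0.395,0],
    [0.065,-0.395,0],
    [0.065,-0.395,0],
    [0.065,-0.395,0],
    [0.065,-0.395,0],
    [0.065,-0.395,0],
    [0.065,-0.395,0]
  ],
  "turn": [0,0,0,0,0,0,0,0,0,0,0,0]
}}

```text
time: 8.0
ee_pos: [0.4874, 0.0553, 0.0486]
eef_rot: [0.997, 0.082, 0.0, 0.0]
ft_force: [-0.0, 0.5, -0.9]
width: 0.0116
grip_force: 40.0
```

{"fn": "step_arm", "kwargs": {
  "delta_pos": [
    [0.065,-0.395,0],
    [0.065,-0.395,0],
    [0,0,-0.4],
    [0,0,-0.4],
    [0,0,-0.4],
    [0,0,-0.2],
    [0,0,-0.1],
    [0,0,0],
    [0,0,0]
  ],
  "turn": [0,0,0,0,0,0,0,0,0]
}}

```text
time: 8.9
ee_pos: [0.4907, 0.0366, 0.0113]
eef_rot: [0.997, 0.082, 0.0, 0.0]
ft_force: [0.5, 0.5, -1.5]
width: 0.0116
grip_force: 40.0
```

{"fn": "step_arm", "kwargs": {
  "delta_pos": [
    [0,0,0],
    [0,0,0],
    [0,0,0],
    [0,0,0]
  ],
  "turn": [0,0,0,0],
  "grip": 0.4
}}

```text
time: 9.3
ee_pos: [0.4906, 0.0363, 0.0112]
eef_rot: [0.997, 0.082, 0.0, 0.0]
ft_force: [-0.0, 0.2, -0.0]
width: 0.0358
grip_force: 0.0
```

{"fn": "step_arm", "kwargs": {
  "delta_pos": [
    [0,0,1],
    [0,0,1],
    [0,0,1],
    [0,-1,1],
    [0.2,-1,0],
    [0.2,-1,0],
    [0,0,0]
  ],
  "turn": [0,0,0,0,0,0,0]
}}

```text
time: 10.0
ee_pos: [0.5008, -0.0425, 0.1111]
eef_rot: [0.997, 0.08, 0.0, 0.001]
ft_force: [-0.5, -0.6, 0.8]
width: 0.0523
grip_force: 0.0
```

```bash
cat >> h.py <<'E'
def cap_fit(c,pose0,zt,kind):
    im=c["image"].astype(float)
    ch=(im[...,2]-im[...,0]) if kind=="blue" else (im[...,1]-im[...,0])
    u,v=proj(c,place(pose0,[[0,0,zt/1000]]))[0].round().astype(int); ref=np.median(ch[v-2:v+3,u-2:u+3])
    return fit(c,box(-12,12,-17,17,zt-.5,zt),np.clip(ch/ref,0,1),pose0,pad=6)
E
python3 - <<'E'
from h import *
c=camera("top"); save(cv2.resize(c["image"][130:280,190:390],(800,600)),"t1.png")
for c in(c,camera("scene")):
    for nm,p0 in(("blue",(.544,-.072,1.70)),("green",(.5152,-.1372,1.47))):
        r=cap_fit(c,p0,22,nm); print(nm,np.round(r[0],4),round(r[1],2))
c=camera("top")
print("tray",*[np.round(v,4) for v in tray_fit(c)])
E
```

```text
blue [ 0.5408 -0.0619  1.7138] 208.02
green [ 0.5301 -0.1501  1.5114] 205.58
blue [ 0.5489 -0.0729  1.6826] 3.03
green [ 0.5176 -0.1387  1.5147] 2.28
tray [0.4533 0.2643 1.7344] 24.1005
```

View pics/t1.png

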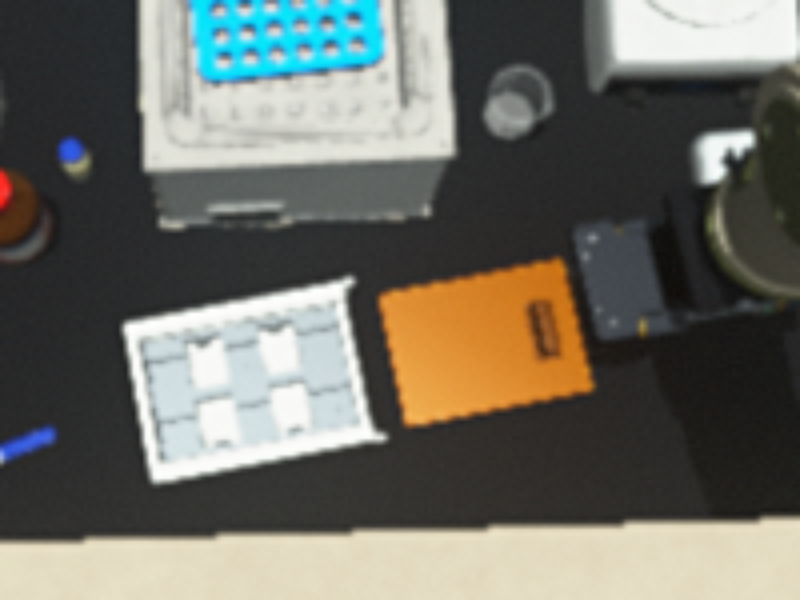

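Lid is out and lying flat right of the tray, at about (487,343) in the crop. All four recesses are visible and empty. The lid's pose is known from the release, so I'll use it to measure the camera bias.

```bash
cat >> h.py <<'E'
def lid_fit(c,pose0,z0=0):
    im=c["image"].astype(float); s=np.clip((im[...,0]-im[...,2]-20)/120,0,1)
    pts=proj(c,place(pose0,[[-.053,-.022,.034],[-.053,.022,.034],[-.037,.022,.034],[-.037,-.022,.034],[-.053,-.022,.0],[-.053,.022,.0],[-.037,.022,.0],[-.037,-.022,.0]]))
    w=np.ones(s.shape,np.float32); cv2.fillConvexPoly(w,cv2.convexHull(pts.astype(np.int32)),0)
    return fit(c,box(-73,73,-52,52,z0,z0+5),s,pose0,w,pad=8)
E
python3 - <<'E'
from h import *
d=np.load("top0.npz"); ct=camera("top"); cs=camera("scene")
for n,c in(("top",ct),("scene",cs)):
    print(n,"lid",*[np.round(v,4) for v in lid_fit(c,(.4832,.0807,1.735))])
c=dict(ct); c["image"]=d["im"]
for nm,p0 in(("blue",(.544,-.072,1.70)),("green",(.5152,-.1372,1.47))):
    r=cap_fit(c,p0,22,nm); print(nm,np.round(r[0],4),round(r[1],2))
E
```

```text
top lid [0.4824 0.0806 1.7331] 7.5331
scene lid [0.4843 0.0792 1.7429] 7.1317
blue [ 0.5451 -0.0725  1.7133] 3.7
green [ 0.5152 -0.1381  1.528 ] 2.13
```

{"fn": "step_arm", "kwargs": {
  "delta_pos": [
    [0.45,-0.3,0],
    [0.45,-0.3,0],
    [0.45,-0.3,0],
    [0.46,-0.29,0],
    [0,0,-1],
    [0,0,-1],
    [0,0,0],
    [0,0,0]
  ],
  "turn": [-0.25,0,0,0,0,0,0,0]
}}

```text
time: 11.05
ee_pos: [0.5462, -0.0684, 0.0612]
eef_rot: [0.998, 0.067, -0.0, -0.0]
ft_force: [0.6, 0.8, -0.1]
width: 0.0524
grip_force: 0.0
```

{"fn": "step_arm", "kwargs": {
  "delta_pos": [
    [0,-0.15,0],
    [0,0,-0.8],
    [0,0,-0.8],
    [0,0,-0.37],
    [0,0,0],
    [0,0,0]
  ],
  "turn": [0,0,0,0,0,0]
}}

```text
time: 11.65
ee_pos: [0.5464, -0.0722, 0.0129]
eef_rot: [0.998, 0.067, 0.001, 0.0]
ft_force: [-1.0, -0.4, -0.1]
width: 0.0521
grip_force: 0.0
```

{"fn": "step_arm", "kwargs": {
  "delta_pos": [
    [0,0,0],
    [0,0,0],
    [0,0,0],
    [0,0,0],
    [0,0,0],
    [0,0,0],
    [0,0,0]
  ],
  "turn": [0,0,0,0,0,0,0],
  "grip": 1,
  "newtons": 25
}}

```text
time: 12.35
ee_pos: [0.5458, -0.0722, 0.012]
eef_rot: [0.998, 0.067, 0.0, 0.0]
ft_force: [-0.8, -0.4, 2.7]
width: 0.0237
grip_force: 25.0
```

{"fn": "step_arm", "kwargs": {
  "delta_pos": [
    [0,0,0.5],
    [0,0,1],
    [0,0,1],
    [0,0,1],
    [-0.2,0.96,0.5],
    [-0.2,0.96,0],
    [-0.2,0.96,0],
    [-0.2,0.96,0],
    [-0.2,0.96,0],
    [-0.2,0.96,0],
    [-0.2,0.96,0],
    [-0.2,0.96,0]
  ],
  "turn": [0,0,0,0,0.13,0.12,0,0,0,0,0,0]
}}

```text
time: 13.55
ee_pos: [0.5039, 0.1225, 0.111]
eef_rot: [0.997, 0.083, -0.001, -0.0]
ft_force: [-0.3, -0.5, 0.0]
width: 0.0239
grip_force: 25.0
```

{"fn": "step_arm", "kwargs": {
  "delta_pos": [
    [-0.2,0.96,0],
    [-0.2,0.96,0],
    [-0.2,0.96,0],
    [-0.2,0.96,0],
    [-0.2,0.96,0],
    [0,0,0],
    [0,0,0],
    [0,0,0]
  ],
  "turn": [0,0,0,0,0,0,0,0]
}}

```text
time: 14.35
ee_pos: [0.4803, 0.2394, 0.1113]
eef_rot: [0.997, 0.082, -0.0, 0.0]
ft_force: [0.6, 0.6, -2.0]
width: 0.0238
grip_force: 25.0
```

{"fn": "step_arm", "kwargs": {
  "delta_pos": [
    [0.03,0.04,-1],
    [0,0,-1],
    [0,0,-0.65],
    [0,0,0],
    [0,0,0]
  ],
  "turn": [0,0,0,0,0]
}}

```text
time: 14.85
ee_pos: [0.4816, 0.2409, 0.046]
eef_rot: [0.997, 0.082, -0.0, -0.0]
ft_force: [-0.1, -0.1, 0.6]
width: 0.0237
grip_force: 25.0
```

{"fn": "step_arm", "kwargs": {
  "delta_pos": [
    [0,0,-0.1],
    [0,0,-0.1],
    [0,0,0],
    [0,0,0]
  ],
  "turn": [0,0,0,0]
}}

```text
time: 15.25
ee_pos: [0.4816, 0.2409, 0.0408]
eef_rot: [0.997, 0.082, 0.0, 0.0]
ft_force: [-0.3, 0.0, -1.0]
width: 0.0238
grip_force: 25.0
```

{"fn": "step_arm", "kwargs": {
  "delta_pos": [
    [0,0,-0.1],
    [0,0,-0.1],
    [0,0,0],
    [0,0,0]
  ],
  "turn": [0,0,0,0]
}}

```text
time: 15.65
ee_pos: [0.4814, 0.2411, 0.0359]
eef_rot: [0.997, 0.082, 0.0, 0.0]
ft_force: [-3.4, -0.2, 6.3]
width: 0.0238
grip_force: 25.0
```

{"fn": "step_arm", "kwargs": {
  "delta_pos": [
    [0,0,-0.08],
    [0,0,0],
    [0,0,0]
  ],
  "turn": [0,0,0]
}}

```text
time: 15.95
ee_pos: [0.4813, 0.2412, 0.0343]
eef_rot: [0.997, 0.082, 0.0, 0.0]
ft_force: [-5.7, -2.9, 12.4]
width: 0.0237
grip_force: 25.0
```

{"fn": "step_arm", "kwargs": {
  "delta_pos": [
    [0,0,0],
    [0,0,0],
    [0,0,0],
    [0,0,0]
  ],
  "turn": [0,0,0,0],
  "grip": 0.45
}}

```text
time: 16.35
ee_pos: [0.4815, 0.2408, 0.0334]
eef_rot: [0.997, 0.082, -0.0, 0.0]
ft_force: [0.4, -0.8, -0.2]
width: 0.0447
grip_force: 0.0
```

{"fn": "step_arm", "kwargs": {
  "delta_pos": [
    [0,0,0.6],
    [0,0,0.6],
    [0,0,0],
    [0,0,0],
    [0,0,0],
    [0,0,0],
    [0,0,0],
    [0,0,0],
    [0,0,0],
    [0,0,0]
  ],
  "turn": [0,0,0,0,0,0,0,0,0,0],
  "grip": 1,
  "newtons": 10
}}

```text
time: 17.35
ee_pos: [0.4814, 0.2409, 0.0635]
eef_rot: [0.997, 0.082, -0.0, 0.0]
ft_force: [0.0, 1.2, 0.1]
width: 0.0007
grip_force: 0.0
```

{"fn": "step_arm", "kwargs": {
  "delta_pos": [
    [0,0,-0.5],
    [0,0,-0.2],
    [0,0,-0.1],
    [0,0,0]
  ],
  "turn": [0,0,0,0]
}}

```text
time: 17.75
ee_pos: [0.4811, 0.2408, 0.0429]
eef_rot: [0.997, 0.082, -0.001, 0.0]
ft_force: [0.2, -0.4, 0.9]
width: 0.0007
grip_force: 0.0
```

{"fn": "step_arm", "kwargs": {
  "delta_pos": [
    [0,0,-0.12],
    [0,0,-0.12],
    [0,0,0],
    [0,0,0]
  ],
  "turn": [0,0,0,0]
}}

```text
time: 18.15
ee_pos: [0.4814, 0.2409, 0.0375]
eef_rot: [0.997, 0.082, -0.0, 0.0]
ft_force: [-0.7, -0.1, -0.4]
width: 0.0007
grip_force: 0.0
```

{"fn": "step_arm", "kwargs": {
  "delta_pos": [
    [0,0,-0.12],
    [0,0,-0.06],
    [0,0,0],
    [0,0,0]
  ],
  "turn": [0,0,0,0]
}}

```text
time: 18.55
ee_pos: [0.4814, 0.2408, 0.033]
eef_rot: [0.997, 0.082, -0.0, 0.0]
ft_force: [0.2, -0.1, -0.4]
width: 0.0004
grip_force: 0.0
```

{"fn": "step_arm", "kwargs": {
  "delta_pos": [
    [0,0,-0.08],
    [0,0,-0.02],
    [0,0,0],
    [0,0,0]
  ],
  "turn": [0,0,0,0]
}}

```text
time: 18.95
ee_pos: [0.4814, 0.2409, 0.0305]
eef_rot: [0.997, 0.082, -0.0, 0.0]
ft_force: [-0.1, 0.6, 0.6]
width: 0.0008
grip_force: 0.7
```

{"fn": "step_arm", "kwargs": {
  "delta_pos": [
    [0,0,1],
    [0,0,1],
    [0,-1,1],
    [0,-1,0],
    [0,-1,0],
    [0,-1,0],
    [0,-1,0],
    [0,-1,0],
    [0,-1,0],
    [0,0,0]
  ],
  "turn": [0,0,0,0,0,0,0,0,0,0],
  "grip": 0.4
}}

```text
time: 19.95
ee_pos: [0.4816, 0.0621, 0.1052]
eef_rot: [0.997, 0.08, -0.0, 0.001]
ft_force: [0.2, 0.7, 0.3]
width: 0.0518
grip_force: 0.0
```

Run:
```python
from h import *
c=camera("top"); s=camera("scene"); P=cloud(c)
save(np.hstack([cv2.resize(c["image"][190:250,205:285],(400,300)),cv2.resize(s["image"][170:245,220:320],(400,300))]),"t2.png")
T=(.4537,.2643,1.735); R=np.array([[-28,-23],[-28,23],[28,-23],[28,23]])/1000
for k,r in enumerate(R):
    out=[]
    for cc in(c,s):
        Q=cloud(cc); w=place(T,[[r[0],r[1],0]])[0,:2]; m=(np.hypot(Q[...,0]-w[0],Q[...,1]-w[1])<.008)&(Q[...,2]<.06); out.append(np.round(np.nanmedian(Q[m],0),4).tolist())
    print(k,w.round(4),out)
print(cap_fit(c,place(T,[[-.028,-.023,0]])[0,:2].tolist()+[1.735],30,"blue"))
print("green",cap_fit(c,(.516,-.138,1.52),22,"green"),cap_fit(s,(.516,-.138,1.52),22,"green"))
```

```text
0 [0.481  0.2404] [[0.4804, 0.2403, 0.0291], [0.48, 0.2399, 0.0257]]
1 [0.4356 0.2329] [[0.4344, 0.2326, 0.0074], [0.4379, 0.2325, -0.8461]]
2 [0.4718 0.2957] [[0.4712, 0.2957, 0.0067], [0.4709, 0.2951, -0.4178]]
3 [0.4264 0.2882] [[0.4269, 0.2875, 0.0057], [0.4272, 0.2881, -0.8447]]
(array([0.47817148, 0.24042339, 1.75362818]), np.float64(4.38124378535728))
green (array([ 0.50606685, -0.12902642,  1.54312259]), np.float64(350.0732641291811)) (array([ 0.5180291 , -0.13859138,  1.51101939]), np.float64(2.223356954322268))
```

View pics/t2.png

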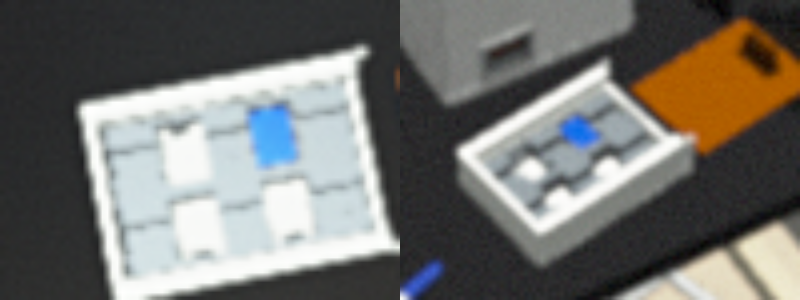

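Blue is flush in recess_0: the cap measures z ≈ 29–30 mm and sits at (272,137) in the left half. The other three recesses are empty. Green next.

{"fn": "step_arm", "kwargs": {
  "delta_pos": [
    [0.17,-1,0],
    [0.17,-1,0],
    [0.17,-1,0],
    [0.17,-1,0],
    [0.17,-1,0],
    [0.17,-1,0],
    [0.17,-1,0],
    [0.17,-1,0],
    [0,0,-1],
    [0,0,-0.8],
    [0,0,0],
    [0,0,0]
  ],
  "turn": [-0.5,-0.5,-0.5,-0.29,0,0,0,0,0,0,0,0]
}}

```text
time: 21.25
ee_pos: [0.5155, -0.1346, 0.0608]
eef_rot: [1.0, -0.026, -0.0, -0.0]
ft_force: [0.7, -0.2, 0.2]
width: 0.0522
grip_force: 0.0
```

{"fn": "step_arm", "kwargs": {
  "delta_pos": [
    [0.02,-0.12,0],
    [0,0,-0.8],
    [0,0,-0.8],
    [0,0,-0.36],
    [0,0,0],
    [0,0,0]
  ],
  "turn": [0,0,0,0,0,0]
}}

```text
time: 21.85
ee_pos: [0.5166, -0.1372, 0.0125]
eef_rot: [1.0, -0.025, 0.0, 0.0]
ft_force: [0.6, 0.2, -0.7]
width: 0.0523
grip_force: 0.0
```

{"fn": "step_arm", "kwargs": {
  "delta_pos": [
    [0,0,0],
    [0,0,0],
    [0,0,0],
    [0,0,0],
    [0,0,0],
    [0,0,0],
    [0,0,0]
  ],
  "turn": [0,0,0,0,0,0,0],
  "grip": 1,
  "newtons": 25
}}

```text
time: 22.55
ee_pos: [0.5161, -0.1372, 0.0117]
eef_rot: [1.0, -0.025, 0.0, 0.0]
ft_force: [-1.8, 0.1, 2.7]
width: 0.0235
grip_force: 25.0
```

{"fn": "step_arm", "kwargs": {
  "delta_pos": [
    [0,0,0.5],
    [0,0,1],
    [0,0,1],
    [0,0,1],
    [-0.215,0.985,0.5],
    [-0.215,0.985,0],
    [-0.215,0.985,0],
    [-0.215,0.985,0],
    [-0.215,0.985,0],
    [-0.215,0.985,0],
    [-0.215,0.985,0],
    [-0.215,0.985,0]
  ],
  "turn": [0,0,0,0,0.3,0.5,0.5,0.49,0,0,0,0]
}}

```text
time: 23.75
ee_pos: [0.4716, 0.0621, 0.1108]
eef_rot: [0.996, 0.084, -0.001, -0.0]
ft_force: [-0.1, 0.4, -0.6]
width: 0.0238
grip_force: 25.0
```

{"fn": "step_arm", "kwargs": {
  "delta_pos": [
    [-0.215,0.985,0],
    [-0.215,0.985,0],
    [-0.215,0.985,0],
    [-0.215,0.985,0],
    [-0.215,0.985,0],
    [-0.215,0.985,0],
    [-0.215,0.985,0],
    [0,0,0],
    [0,0,0],
    [0,0,0]
  ],
  "turn": [0,0,0,0,0,0,0,0,0,0]
}}

```text
time: 24.75
ee_pos: [0.435, 0.2317, 0.1111]
eef_rot: [0.997, 0.082, -0.0, 0.0]
ft_force: [-0.3, 0.4, 0.3]
width: 0.0232
grip_force: 25.0
```

{"fn": "step_arm", "kwargs": {
  "delta_pos": [
    [0.04,0.05,-1],
    [0,0,-1],
    [0,0,-0.65],
    [0,0,0],
    [0,0,0]
  ],
  "turn": [0,0,0,0,0]
}}

```text
time: 25.25
ee_pos: [0.4365, 0.2335, 0.0457]
eef_rot: [0.997, 0.082, -0.0, -0.0]
ft_force: [-0.3, -0.1, 0.4]
width: 0.0235
grip_force: 25.0
```

{"fn": "step_arm", "kwargs": {
  "delta_pos": [
    [0,0,-0.1],
    [0,0,-0.1],
    [0,0,0],
    [0,0,0]
  ],
  "turn": [0,0,0,0]
}}

```text
time: 25.65
ee_pos: [0.4365, 0.2336, 0.0406]
eef_rot: [0.997, 0.082, 0.0, 0.0]
ft_force: [0.3, -0.3, 0.1]
width: 0.0237
grip_force: 25.0
```

{"fn": "step_arm", "kwargs": {
  "delta_pos": [
    [0,0,-0.1],
    [0,0,-0.1],
    [0,0,0],
    [0,0,0]
  ],
  "turn": [0,0,0,0]
}}

```text
time: 26.05
ee_pos: [0.4363, 0.2337, 0.0359]
eef_rot: [0.997, 0.082, 0.0, 0.0]
ft_force: [-4.6, -2.6, 11.1]
width: 0.0236
grip_force: 25.0
```

{"fn": "step_arm", "kwargs": {
  "delta_pos": [
    [0,0,0.2],
    [-0.06,-0.03,0],
    [0,0,0],
    [0,0,-0.1],
    [0,0,-0.1],
    [0,0,0],
    [0,0,0]
  ],
  "turn": [0,0,0,0,0,0,0]
}}

```text
time: 26.75
ee_pos: [0.4347, 0.2327, 0.0351]
eef_rot: [0.997, 0.082, -0.0, 0.0]
ft_force: [-0.7, -0.7, -0.4]
width: 0.0238
grip_force: 25.0
```

{"fn": "step_arm", "kwargs": {
  "delta_pos": [
    [0,0,-0.1],
    [0,0,0],
    [0,0,0]
  ],
  "turn": [0,0,0]
}}

```text
time: 27.05
ee_pos: [0.4348, 0.2327, 0.0328]
eef_rot: [0.997, 0.082, -0.0, 0.0]
ft_force: [1.0, -1.1, -1.4]
width: 0.0237
grip_force: 25.0
```

{"fn": "step_arm", "kwargs": {
  "delta_pos": [
    [0,0,0],
    [0,0,0],
    [0,0,0],
    [0,0,0]
  ],
  "turn": [0,0,0,0],
  "grip": 0.45
}}

```text
time: 27.45
ee_pos: [0.4349, 0.2327, 0.0329]
eef_rot: [0.997, 0.082, 0.0, 0.0]
ft_force: [-0.1, 0.3, 0.3]
width: 0.0449
grip_force: 0.0
```

{"fn": "step_arm", "kwargs": {
  "delta_pos": [
    [0,0,0.6],
    [0,0,0.6],
    [0,0,0],
    [0,0,0],
    [0,0,0],
    [0,0,0],
    [0,0,0],
    [0,0,0],
    [0,0,0],
    [0,0,0]
  ],
  "turn": [0,0,0,0,0,0,0,0,0,0],
  "grip": 1,
  "newtons": 10
}}

```text
time: 28.45
ee_pos: [0.4349, 0.2328, 0.0628]
eef_rot: [0.997, 0.082, -0.0, -0.0]
ft_force: [-0.7, 0.4, 0.2]
width: 0.0005
grip_force: 0.0
```

{"fn": "step_arm", "kwargs": {
  "delta_pos": [
    [0,0,-0.5],
    [0,0,-0.2],
    [0,0,-0.1],
    [0,0,0]
  ],
  "turn": [0,0,0,0]
}}

```text
time: 28.85
ee_pos: [0.4345, 0.2327, 0.0422]
eef_rot: [0.997, 0.082, -0.001, 0.0]
ft_force: [0.3, -0.2, -0.8]
width: 0.0002
grip_force: 0.0
```

{"fn": "step_arm", "kwargs": {
  "delta_pos": [
    [0,0,-0.12],
    [0,0,-0.06],
    [0,0,0],
    [0,0,0]
  ],
  "turn": [0,0,0,0]
}}

```text
time: 29.25
ee_pos: [0.4349, 0.2327, 0.0384]
eef_rot: [0.997, 0.082, 0.0, 0.0]
ft_force: [-0.3, -0.1, -0.6]
width: 0.0003
grip_force: 0.0
```

{"fn": "step_arm", "kwargs": {
  "delta_pos": [
    [0,0,-0.1],
    [0,0,-0.1],
    [0,0,0],
    [0,0,0]
  ],
  "turn": [0,0,0,0]
}}

```text
time: 29.65
ee_pos: [0.4347, 0.2327, 0.0332]
eef_rot: [0.997, 0.082, -0.0, 0.0]
ft_force: [-0.9, 0.1, -0.3]
width: 0.0005
grip_force: 0.0
```

{"fn": "step_arm", "kwargs": {
  "delta_pos": [
    [0,0,-0.08],
    [0,0,-0.05],
    [0,0,0],
    [0,0,0]
  ],
  "turn": [0,0,0,0]
}}

```text
time: 30.05
ee_pos: [0.4349, 0.2328, 0.0305]
eef_rot: [0.997, 0.082, 0.0, 0.0]
ft_force: [-2.6, -1.1, 9.0]
width: 0.0005
grip_force: 4.4
```

{"fn": "step_arm", "kwargs": {
  "delta_pos": [
    [0,0,1],
    [0,0,1],
    [0,-1,1],
    [0,-1,0],
    [0,-1,0],
    [0,-1,0],
    [0,-1,0],
    [0,-1,0],
    [0,-1,0],
    [0,-1,0],
    [0,0,0]
  ],
  "turn": [0,0,0,0,0,0,0,0,0,0,0]
}}

```text
time: 31.15
ee_pos: [0.4347, 0.0294, 0.1048]
eef_rot: [0.997, 0.08, -0.0, 0.001]
ft_force: [0.9, -0.3, 0.0]
width: 0.0005
grip_force: 0.0
```

```bash
cat > chk.py <<'E'
from h import *
import sys
c=camera("top"); s=camera("scene")
save(np.hstack([cv2.resize(c["image"][190:250,205:285],(400,300)),cv2.resize(s["image"][170:245,220:320],(400,300))]),sys.argv[1])
T=(.4537,.2643,1.735)
for n,cc in(("top",c),("scene",s)):
    Q=cloud(cc)
    for k,r in((0,(-28,-23)),(1,(-28,23)),("bed",(0,0)),("bed2",(55,0))):
        w=place(T,[[r[0]/1e3,r[1]/1e3,0]])[0,:2]; m=(np.hypot(Q[...,0]-w[0],Q[...,1]-w[1])<.009)&(abs(Q[...,2]-.03)<.03)
        q=Q[m]; A=np.c_[q[:,:2]-w,np.ones(len(q))]; f=np.linalg.lstsq(A,q[:,2],rcond=None)[0]
        print(n,k,w.round(4),len(q),"z",round(np.median(q[:,2]),4),"slope",f[:2].round(2))
    for k,col,r in((0,"blue",(-28,-23)),(1,"green",(-28,23))):
        w=place(T,[[r[0]/1e3,r[1]/1e3,0]])[0,:2]
        f=cap_fit(cc,[w[0],w[1],1.735],30,col); print(n,col,"off mm",((f[0][:2]-w)*1e3).round(1),f[0][2].round(3),round(f[1],1))
print(lid_fit(c,(.4832,.0807,1.735)),tray_fit(c))
E
python3 chk.py t3.png
```

```text
top 0 [0.481  0.2404] 27 z 0.0291 slope [-0.05  0.15]
top 1 [0.4356 0.2329] 28 z 0.029 slope [0.   0.06]
top bed [0.4537 0.2643] 29 z 0.0288 slope [0.18 0.02]
top bed2 [0.4447 0.3186] 29 z 0.0291 slope [-0.03  0.23]
top blue off mm [-2.8 -0. ] 1.754 6.1
top green off mm [-0.1 -0.3] 1.727 14.7
scene 0 [0.481  0.2404] 13 z 0.03 slope [-0.24 -0.01]
scene 1 [0.4356 0.2329] 14 z 0.0309 slope [-0.04  0.16]
scene bed [0.4537 0.2643] 13 z 0.0304 slope [-0.05  0.03]
scene bed2 [0.4447 0.3186] 16 z 0.0308 slope [ 0.04 -0.13]
scene blue off mm [-1.9  1. ] 1.732 5.3
scene green off mm [4.4 1.2] 1.689 17.0
(array([0.48371193, 0.08175207, 1.75252693]), np.float64(467.33275230680505)) (array([0.45322135, 0.26433058, 1.73448761]), np.float64(23.897613771783224))
```

View pics/t3.png

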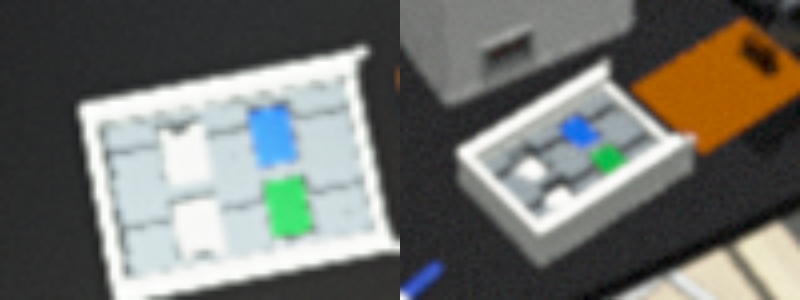

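Both caps are level with the bed: top camera z 29.1 and 29.0 mm against 28.8–29.1 for the bed. They sit at (272,137) and (290,205) in the left half. Now the lid.

{"fn": "step_arm", "kwargs": {
  "delta_pos": [
    [0.56,0.07,0],
    [0.56,0.07,0],
    [0.56,0.07,0],
    [0.56,0.07,0],
    [0,0,0],
    [0,0,0],
    [0,0,0]
  ],
  "turn": [0,0,0,0,0,0,0],
  "grip": 0.4
}}

```text
time: 31.95
ee_pos: [0.4902, 0.0402, 0.105]
eef_rot: [0.997, 0.083, -0.0, 0.0]
ft_force: [-0.4, 0.1, -0.5]
width: 0.0476
grip_force: 0.0
```

{"fn": "step_arm", "kwargs": {
  "delta_pos": [
    [0,-0.16,0],
    [0,0,-1],
    [0,0,-1],
    [0,0,-1],
    [0,0,-0.55],
    [0,0,-0.22],
    [0,0,0],
    [0,0,0]
  ],
  "turn": [0,0,0,0,0,0,0,0]
}}

```text
time: 32.75
ee_pos: [0.4915, 0.0358, 0.0117]
eef_rot: [0.997, 0.082, 0.001, 0.0]
ft_force: [0.4, 0.2, 0.9]
width: 0.0523
grip_force: 0.0
```

{"fn": "step_arm", "kwargs": {
  "delta_pos": [
    [0,0,0],
    [0,0,0],
    [0,0,0],
    [0,0,0],
    [0,0,0],
    [0,0,0],
    [0,0,0],
    [0,0,0],
    [0,0,0],
    [0,0,0]
  ],
  "turn": [0,0,0,0,0,0,0,0,0,0],
  "grip": 1,
  "newtons": 40
}}

```text
time: 33.75
ee_pos: [0.4909, 0.0358, 0.0108]
eef_rot: [0.997, 0.082, 0.0, 0.0]
ft_force: [-0.8, 0.3, 1.0]
width: 0.0115
grip_force: 40.0
```

{"fn": "step_arm", "kwargs": {
  "delta_pos": [
    [0,0,0.5],
    [0,0,0.5],
    [0,0,0.56],
    [0,0,0],
    [0,0,0],
    [0,0,0]
  ],
  "turn": [0,0,0,0,0,0]
}}

```text
time: 34.35
ee_pos: [0.4906, 0.0356, 0.0495]
eef_rot: [0.997, 0.082, -0.0, 0.0]
ft_force: [0.2, 0.3, -1.9]
width: 0.012
grip_force: 40.0
```

Run:
```python
from h import *
T=np.array([.4537,.2643,1.735]); s=read_state(); print(s["ee_pos"],s["eef_rot"],s["ft_force"])
e=s["ee_pos"][:2]; q=s["eef_rot"]; a=2*np.arctan2(q[1],q[0])+np.pi/2; exp=e+.045*np.array([np.cos(a),np.sin(a)])
print("expected",exp,a)
for n in("top","scene"):
    c=camera(n); im=c["image"]; p0=[exp[0],exp[1],a]
    print(n,*[np.round(v,4) for v in lid_fit(c,p0,39)])
    if n=="scene": save(cv2.resize(im[150:300,220:420],(800,600)),"t4.png")
```

```text
[0.4905958  0.03555639 0.0495494 ] [ 9.96629432e-01  8.20348693e-02 -2.05686054e-04  1.17097300e-04] [ 0.23162425  0.25297015 -1.87592265]
expected [0.48323755 0.07995071] 1.735050653411232
top [0.4806 0.0805 1.7309] 718.1434
scene [0.4821 0.081  1.7234] 104.9035
```

View pics/t4.png

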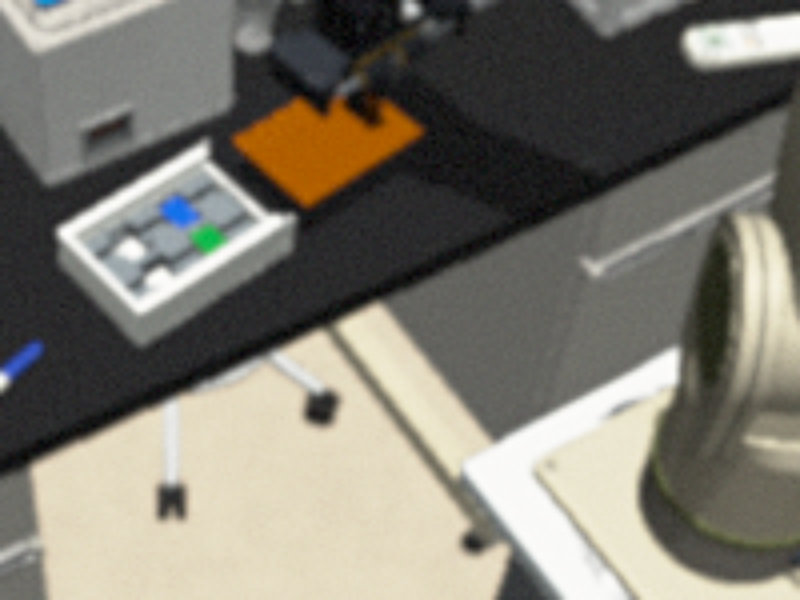

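The lid is held level by the rib at about (365,105), in front of the tray mouth at about (250,180). Now sliding it back in.

{"fn": "step_arm", "kwargs": {
  "delta_pos": [
    [-0.065,0.395,0],
    [-0.065,0.395,0],
    [-0.065,0.395,0],
    [-0.065,0.395,0],
    [-0.065,0.395,0],
    [-0.065,0.395,0],
    [0,0,0]
  ],
  "turn": [0,0,0,0,0,0,0]
}}

```text
time: 35.15
ee_pos: [0.4808, 0.0969, 0.0499]
eef_rot: [0.997, 0.083, 0.0, -0.0]
ft_force: [-0.2, 0.4, -1.2]
width: 0.0114
grip_force: 40.0
```

{"fn": "step_arm", "kwargs": {
  "delta_pos": [
    [-0.065,0.395,0],
    [-0.065,0.395,0],
    [-0.065,0.395,0],
    [-0.065,0.395,0],
    [0,0,0]
  ],
  "turn": [0,0,0,0,0]
}}

```text
time: 35.65
ee_pos: [0.4742, 0.1364, 0.05]
eef_rot: [0.997, 0.083, 0.0, -0.0]
ft_force: [1.0, -0.8, -1.7]
width: 0.0116
grip_force: 40.0
```

{"fn": "step_arm", "kwargs": {
  "delta_pos": [
    [-0.065,0.395,0],
    [-0.065,0.395,0],
    [-0.065,0.395,0],
    [-0.065,0.395,0],
    [-0.065,0.395,0],
    [-0.065,0.395,0],
    [-0.065,0.395,0],
    [0,0,0],
    [0,0,0]
  ],
  "turn": [0,0,0,0,0,0,0,0,0]
}}

```text
time: 36.55
ee_pos: [0.4632, 0.2037, 0.0497]
eef_rot: [0.997, 0.082, -0.0, 0.0]
ft_force: [0.1, 0.2, -1.9]
width: 0.012
grip_force: 40.0
```

{"fn": "step_arm", "kwargs": {
  "delta_pos": [
    [-0.05,0.3,0],
    [-0.04,0.2,0],
    [-0.02,0.11,0],
    [0,0,0],
    [0,0,0]
  ],
  "turn": [0,0,0,0,0]
}}

```text
time: 37.05
ee_pos: [0.4605, 0.2188, 0.0498]
eef_rot: [0.997, 0.082, -0.0, 0.0]
ft_force: [0.1, 0.5, -0.8]
width: 0.0115
grip_force: 40.0
```

{"fn": "step_arm", "kwargs": {
  "delta_pos": [
    [0,0,-0.1],
    [0,0,-0.08],
    [0,0,-0.04],
    [0,0,0],
    [0,0,0]
  ],
  "turn": [0,0,0,0,0]
}}

```text
time: 37.55
ee_pos: [0.4605, 0.2188, 0.0443]
eef_rot: [0.997, 0.082, -0.0, 0.0]
ft_force: [0.1, 0.0, -0.9]
width: 0.0117
grip_force: 40.0
```

{"fn": "step_arm", "kwargs": {
  "delta_pos": [
    [0,0,0],
    [0,0,0],
    [0,0,0],
    [0,0,0]
  ],
  "turn": [0,0,0,0],
  "grip": 0.4
}}

```text
time: 37.95
ee_pos: [0.4605, 0.2189, 0.0444]
eef_rot: [0.997, 0.082, 0.0, 0.0]
ft_force: [-0.9, 0.2, -0.5]
width: 0.0358
grip_force: 0.0
```

{"fn": "step_arm", "kwargs": {
  "delta_pos": [
    [0,0,0.5],
    [0,0,1],
    [0,0,1],
    [0,-1,1],
    [0,-1,0],
    [0,-1,0],
    [0,-1,0],
    [0,-1,0],
    [0,-1,0],
    [0,-1,0],
    [0,-1,0],
    [0,0,0]
  ],
  "turn": [0,0,0,0,0,0,0,0,0,0,0,0]
}}

```text
time: 39.15
ee_pos: [0.4606, 0.0156, 0.1325]
eef_rot: [0.997, 0.08, 0.0, 0.001]
ft_force: [0.1, -0.4, 0.3]
width: 0.0522
grip_force: 0.0
```

Run:
```python
from h import *
c=camera("top"); s=camera("scene")
save(np.hstack([cv2.resize(c["image"][185:260,200:300],(400,300),interpolation=cv2.INTER_CUBIC),cv2.resize(s["image"][170:245,220:320],(400,300))]),"t5.png")
d=np.load("top0.npz"); T=(.4537,.2643,1.735)
for n,cc in(("before",d["p"]),("now",cloud(c)),("scene before",np.load("scene0.npz")["p"]),("scene now",cloud(s))):
    w=np.array(T[:2]); dx=cc[...,0]-w[0];dy=cc[...,1]-w[1]; ca,sa=np.cos(T[2]),np.sin(T[2]); X=dx*ca+dy*sa;Y=-dx*sa+dy*ca;Z=cc[...,2]
    m=(abs(Y)<.04)&(X>-.03)&(X<.065)&(abs(Z-.038)<.03); A=np.c_[X[m],Y[m],np.ones(m.sum())]; print(n,"lid plane",np.linalg.lstsq(A,Z[m],rcond=None)[0].round(4),np.median(Z[m]).round(4))
    m=(abs(Y)<.03)&(X<-.03)&(X>-.06)&(Z>.05)&(Z<.075); print("  rib",m.sum(),X[m].mean().round(4),Y[m].mean().round(4),np.median(Z[m]).round(4))
print("image diff", np.abs(c["image"][185:260,200:300].astype(int)-d["im"][185:260,200:300]).mean())
```

```text
before lid plane [0.0023 0.0023 0.0367] 0.0368
  rib 62 -0.0457 0.0018 0.0607
now lid plane [-0.      0.0052  0.0367] 0.0367
  rib 61 -0.0454 0.0021 0.0603
scene before lid plane [ 0.0081 -0.0036  0.0382] 0.0385
  rib 45 -0.0438 0.0033 0.0607
scene now lid plane [0.0107 0.0063 0.0382] 0.0384
  rib 51 -0.0434 0.0038 0.0606
image diff 1.7661777777777778
```

View pics/t5.png

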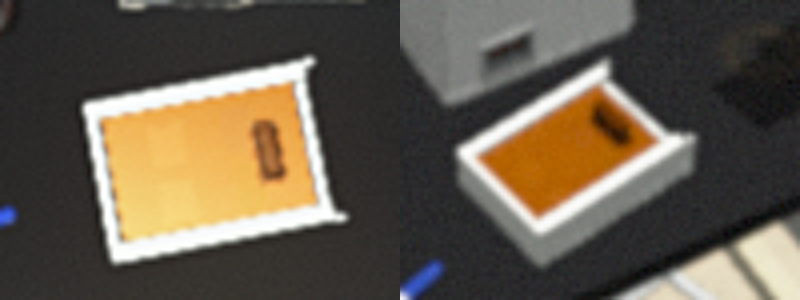

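The lid is back at its starting pose: plane height and rib position match the first pictures to within 0.5 mm. It lies behind the lip, with the rib at (268,150) in the left half. Handing in.

```bash
python3 -c "from bench import *; print(close_job())"
```

```text
the job is handed in; nothing more can be done
None
```

I handed the job in at about 39 s. Both cartridges present, blue and green, measured flush with the bed, the lid is back flat behind the lip with its rib at the lip end, and I kept the arm clear of the meter, beaker, bottle and vial; the hand-in returned no verdict.

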